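Tip the truffles into the bowl under the cup rack

ROBOT

A 6-joint arm with a two-finger parallel gripper is mounted at the origin on the work surface. World frame = base frame: x ahead of the robot, y to its left, z up, the work surface at z = 0. Lengths are in m, angles in degrees, forces in N, time in s.
With the tool pointing down it reaches from about 0.375 to 0.9 m from the base axis. Payload 3.1 kg.
Tool frame: the origin (TCP) lies between the finger pads; the fingertips stand 11 mm ahead of it and the grasp point (between the pads) lies 8 mm behind it; z points along the fingers, y is the direction in which the jaws open and shut (so a half turn about z gives the same grasp; the last joint's range is limited). The gripper opens to 87 mm and grips with 3 to 60 N. Pads are 19 mm wide; open, the fingers measure 117 mm over their backs; the gripper's body (75 mm by 190 mm) begins 51 mm behind the grasp point.
Start: joints at [-87.118, 30.224, 82.088, -0, 67.689, -10.227], TCP at [0.142, -0.609, 0.234] pointing down, gripper open.
Joint ranges: [-176.69, 176.69], [-43.24, 126.21], [12.49, 139.97], [-82, 262], [0, 151.66], [-163.58, 163.58]. Speed limits (degrees/s): [159.86, 159.86, 180, 180, 180, 180].

INTERFACE

Orientations are given as a 3x3 rotation matrix whose columns are the frame's x, y, z axes.
In Python, from rig import bot, vision gives the robot as it stands. The module is installed in compiled form; this text tells all that it offers.
- The arm moves only by the tool jog_arm, never from a script. Its argument "rows" is a list of rows, each an object with "dp": the shift along the tool's x, y, z in mm, a list of three; "turn": the turn, a rotation vector about the tool's x, y, z in degrees, a list of three; "grip": the opening, from 0 (shut) to 1 (fully open). A call has 1 to 10 rows; each row is the pose to reach, as a shift and turn from the pose commanded when the call began, along the tool's axes at that moment; what a row does not reach only later rows make up. A row lasts 1/10 s, in which the tool goes at most 50 mm and 8.59 degrees, less where a joint would pass 70% of its speed; a pose out of reach is approached as far as the arm can. A call with a gripper value outside its range is refused whole. The fingers move at their own pace and stop on an object; the grip force is fixed at half the most. Time passes only in rows, so rows that repeat a pose let the fingers close. It gives the time, the measured TCP pose, the force and the opening at its end, in the units of the state.
- bot.read_state(): the state, without advancing time (a new reading comes with each control period).
- vision.capture(name): name is "scene" or "top" or "wrist"; returns (picture, depth): 420x560x3 uint8, red, green, blue; 420x560 float32, m along the optical axis (not along the pixel's ray), 0 where there is no reading.
- vision.camera_info(name): a dict with "vertical_fov" (degrees; the focal length in pixels is half the picture's height over the tangent of half this angle, whatever the lens; pixels are square), "cx", "cy" (the principal point, pixels), "position" and "rotation" of the camera in the world. Camera axes: x right, y down, z forward; pixel columns grow to the right and rows downward; lengths in m; the calibration is good to about 2 mm. A picture is of the moment at which its call begins: read the wrist's pose just before it. camera_info takes no time and is no camera call; for the wrist camera it gives the pose at the moment of the call.
- bot.hand_in(): hands the job in, once; it reports no verdict.
The state is a dict: "time_s": time; "joint_positions": joint angles; "qvel": joint speeds; "tau": joint torques, N m; "position": TCP position; "tcp_rot": TCP orientation; "force": force on the tool from outside, world axes, zero at the start; "moment": the same for the moment, N m; "opening": opening from 0.0 (shut) to 1.0 (fully open).
Only numpy, scipy, OpenCV 4.12 (cv2) and the standard library are available. Lean on these libraries where they do the work, as an engineer would, in place of code of your own. Each camera call takes 0.05 s, during which the arm holds its last target.

TASK

The little scoop of chocolate truffles is parked with its handle under the low wooden riser: draw it out by its pan, set it down upright on the rubber bar mat with all the truffles still in it, and let go. Then take it by the handle, reach the pan under the low wire rack and tip all four truffles into the wide white bowl there, and put the empty scoop back down upright on the mat and let go. Do not touch the truffles with the gripper, knock the rack, or disturb the bowl, the jar, the mug or the tamper.

Things in the scene. Friction and masses are not known exactly. Their poses are not given: they have to be found in the camera images.
- scoop: Small steel scoop, dark wooden handle. Origin: centre of the pan's underside; z up, +x out of the open mouth, -x along the handle. Pan 90 mm long, 60 wide with flat parallel outer sides, 38 high; walls and floor 3 mm. Handle from x = -45 to -175 mm. About 0.15 kg, mostly the pan. Starts on the counter with most of its handle under the riser.
- scoop_lip (a point): Middle of the pouring lip, at (45, 0, 16) mm in the scoop's frame. No wall here: the floor rises as a 22 degree ramp from x = +13 mm to this lip, so the truffles stay in while the scoop is level and roll out when the mouth is tipped down some 40 to 50 degrees.
- scoop_handle (a point): Point on the handle's centre line, at (-110, 0, 30) mm in the scoop's frame, 65 mm behind the pan. The handle is a straight level bar 14 mm wide (y) and 20 mm high.
- truffle0: One of four alike dark brown chocolate truffles, balls of 24 mm diameter, 10 g; at the start they lie in the scoop's pan. Origin: centre of the ball.
- truffle1: One of four alike dark brown chocolate truffles, balls of 24 mm diameter, 10 g; at the start they lie in the scoop's pan. Origin: centre of the ball.
- truffle2: One of four alike dark brown chocolate truffles, balls of 24 mm diameter, 10 g; at the start they lie in the scoop's pan. Origin: centre of the ball.
- truffle3: One of four alike dark brown chocolate truffles, balls of 24 mm diameter, 10 g; at the start they lie in the scoop's pan. Origin: centre of the ball.
- bowl: Wide white loose bowl standing on the counter under the wire rack, at one end or the other. 45 mm high, rim 140 mm across outside (132 mm inside), floor 5 mm thick, 0.45 kg. Origin: centre of its underside.
- rack: Fixed low shelf of steel wire, 460 mm wide (y), 204 deep (x). Origin: on the counter under the middle of its front edge; +x leads in under it, away from the robot. Wires' underside 170 mm, top 178 mm above the counter. Legs 10 mm thick at its four corners. Upturned cups on its rear half from x = 120 mm on, up to 235 mm above the counter.
- riser: Fixed low dark wooden bench-shaped riser, 260 mm long (x), 180 mm deep (y 0 to -180 mm), top board 70 to 88 mm above the counter, legs only at its two x ends (16 mm thick), with a stack of saucers on it 130 mm high. Origin: on the counter under the middle of its open +y edge, from which the scoop sticks out.
- mat: Fixed black rubber bar mat, 240 mm (x) by 260 mm (y), 4 mm thick. Origin: centre of its underside, on the counter.
- jar: Closed amber glass jar with a steel lid, 68 mm across, 105 mm high, under the rack at the other end from the bowl; to be left alone. Origin: centre of its underside.
- cup: White mug, 80 mm across, 60 mm high, handle at its +y; to be left alone. Origin: centre of its underside.
- tamper: Dark steel coffee tamper standing on its base, 58 mm across, 85 mm high; to be left alone. Origin: centre of its underside.
Not all that is in view belongs to the job. Of the things shaped like the scoop, the steel one is meant.

How it is judged:
By the outcome, as a careful person would: the job done as asked, in the order asked, and still so for the second after the job is handed in, with the robot touching nothing.
It also fails if it takes over 72 s, if anything falls off the work surface, if the arm or the gripper's body presses on something with over 40 N, if the wrist force passes 120 N, or if a joint passes its speed limit or range.

## Working session

There is one attempt and no reset: what is moved stays moved. The work goes in short steps, Python scripts to look and compute and a tool call to move; the robot and the scene stay as the last step left them, time stands still between calls to the robot, and variables do not carry over. Pictures are saved under pics/ and viewed, and the job is handed in when it is done.

Besides the shell and the picture viewer there is one more tool, called as name(argument=value, ...) on one line, values as JSON. jog_arm: Moves the arm, as the interface text tells. Its arguments: {"type":"object","properties":{"rows":{"type":"array"}},"required":["rows"]}

```bash
mkdir -p pics; cat > h.py <<'E'
import numpy as np,cv2
from rig import bot,vision
def cap(n,tag):
    ci=vision.camera_info(n); p,d=vision.capture(n)
    cv2.imwrite(f'pics/{tag}.png',p[:,:,::-1]); np.savez(f'pics/{tag}.npz',p=p,d=d,R=np.array(ci['rotation']),t=np.array(ci['position']),f=210/np.tan(np.radians(ci['vertical_fov'])/2),c=np.array([ci['cx'],ci['cy']]))
    return ci
class V:
    def __init__(s,tag):
        z=np.load(f'pics/{tag}.npz'); s.p,s.d,s.R,s.t,s.f,s.c=[z[k] for k in ['p','d','R','t','f','c']]
    def cloud(s):
        v,u=np.mgrid[0:420,0:560]
        return np.stack([(u-s.c[0])/s.f*s.d,(v-s.c[1])/s.f*s.d,s.d],-1)@s.R.T+s.t
    def plane(s,u,v,z):
        r=s.R@np.array([(u-s.c[0])/s.f,(v-s.c[1])/s.f,1]); return s.t+r*(z-s.t[2])/r[2]
    def proj(s,P):
        q=(np.asarray(P)-s.t)@s.R; return q[...,:2]/q[...,2:]*s.f+s.c
E
python3 - <<'E'
from h import *
for n in ['scene','top','wrist']:
    print(cap(n,n+'0'))
print(bot.read_state())
E
```

```text
{'vertical_fov': 52.13773835494221, 'cx': 277.6494283338002, 'cy': 213.90077413348578, 'position': array([ 1.0192996 , -0.54853146,  1.16541129]), 'rotation': array([[ 6.20672963e-01,  6.61276203e-01, -4.21282394e-01],
       [ 7.84069434e-01, -5.23166542e-01,  3.33963908e-01],
       [ 4.41531601e-04, -5.37597017e-01, -8.43201787e-01]])}
{'vertical_fov': 48.98905748307598, 'cx': 276.1992702225494, 'cy': 201.487727351967, 'position': array([ 0.29777213, -0.1194992 ,  1.37548869]), 'rotation': array([[-0.01418618, -0.99313453,  0.11611445],
       [-0.99987093,  0.01496566,  0.005844  ],
       [-0.0075416 , -0.11601656, -0.99321865]])}
{'vertical_fov': 61.371555947649135, 'cx': 277.8866075336236, 'cy': 206.68326264391524, 'position': array([ 0.22199646, -0.58878635,  0.38314026]), 'rotation': array([[ 0.22682337, -0.92839152, -0.29434732],
       [-0.97393344, -0.21689662, -0.06640413],
       [-0.00219391,  0.30173671, -0.95338877]])}
{'time_s': 0.15, 'joint_positions': array([-8.71157558e+01,  3.02665595e+01,  8.21388810e+01,  1.78365352e-03,
        6.76875738e+01, -1.02255570e+01]), 'qvel': array([ 0.02947917, -0.12743466, -0.14628177,  0.03110558,  0.03480791,
        0.06218694]), 'tau': array([ 1.37905131e-04, -4.40430915e+01, -1.76842618e+01,  6.33410853e-02,
        5.52741322e-02, -1.03822435e-04]), 'position': array([ 0.14178987, -0.60816399,  0.23280181]), 'tcp_rot': array([[ 9.73939876e-01,  2.26806341e-01, -5.29236127e-05],
       [ 2.26806126e-01, -9.73938575e-01,  1.62279660e-03],
       [ 3.16516210e-04, -1.59250972e-03, -9.99998682e-01]]), 'force': array([-0.27983208,  0.70325239,  0.25634138]), 'moment': array([-0.02039758, -0.00597588,  0.02327535]), 'opening': 1.0025364193067727}
```

View pics/scene0.png

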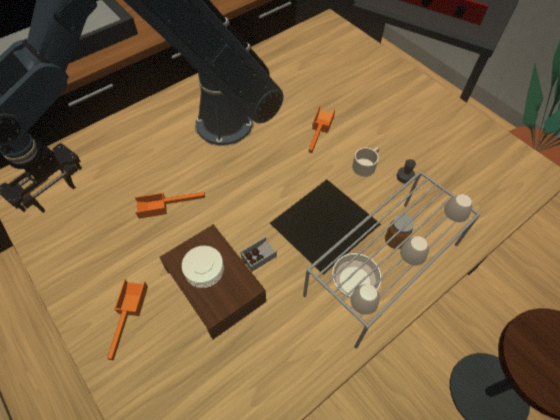

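View pics/top0.png

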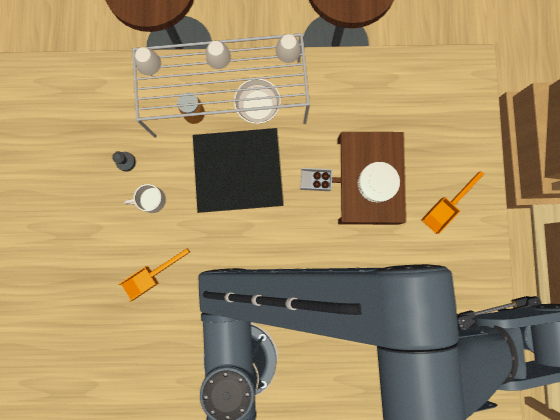

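View pics/wrist0.png

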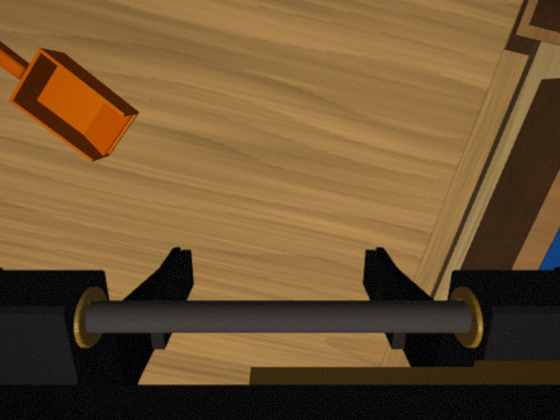

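The top view shows three orange scoops at about (440,215), (140,285) and, in the scene view, (125,315). The only steel one is at top (317,180): four brown balls in the pan, handle running under the dark riser. That fits the description. I'll enlarge it to confirm.

```bash
python3 - <<'E'
from h import *
a=V('top0');b=V('scene0')
A=cv2.resize(a.p[140:220,280:360],(400,400),interpolation=cv2.INTER_CUBIC)
B=cv2.resize(b.p[220:285,225:290],(400,400),interpolation=cv2.INTER_CUBIC)
cv2.imwrite('pics/crop0.png',np.hstack([A,B])[:,:,::-1])
A=cv2.resize(a.p[30:220,100:360],(780,570),interpolation=cv2.INTER_CUBIC)
cv2.imwrite('pics/crop1.png',A[:,:,::-1])
c=a.cloud()
for u,v in [(380,150),(378,182),(315,180),(304,180),(240,170),(257,105),(190,103),(150,200),(125,160),(300,240)]: print(u,v,c[v,u].round(3))
E
```

```text
380 150 [ 0.591 -0.409  0.087]
378 182 [ 0.492 -0.39   0.132]
315 180 [ 0.522 -0.229  0.003]
304 180 [ 0.521 -0.196  0.011]
240 170 [ 0.555 -0.004  0.008]
257 105 [ 0.756 -0.057  0.009]
190 103 [0.732 0.129 0.106]
150 200 [0.468 0.266 0.011]
125 160 [0.58  0.328 0.057]
300 240 [ 0.342 -0.18   0.003]
```

View pics/crop0.png

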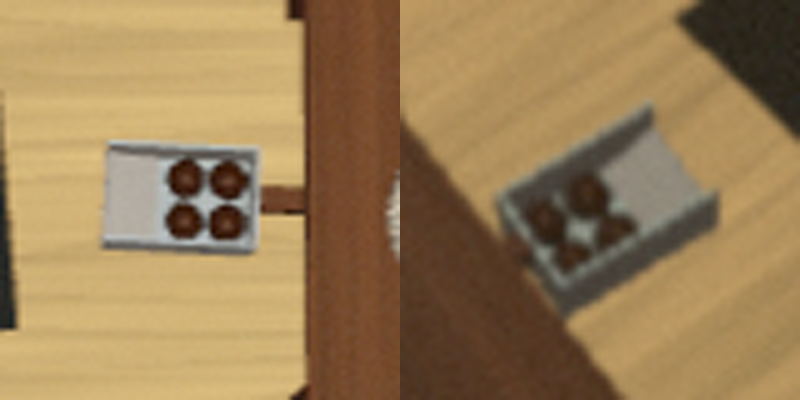

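View pics/crop1.png

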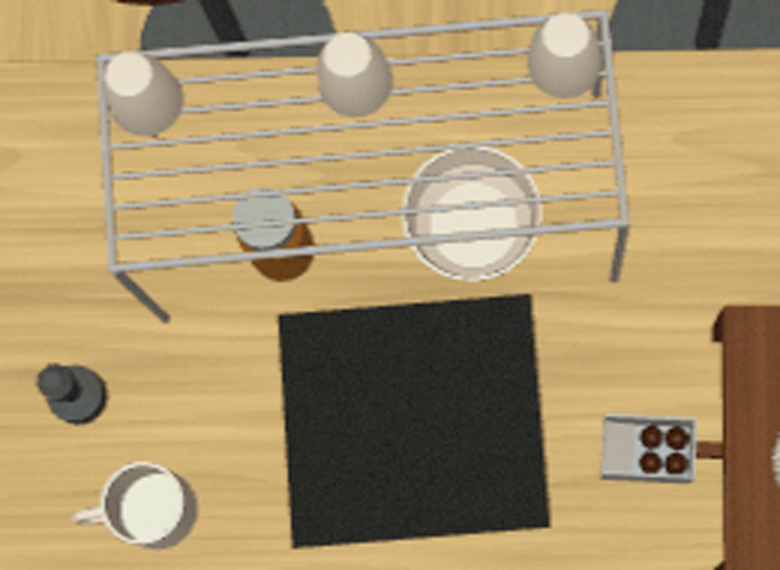

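```bash
python3 - <<'E'
from h import *
a=V('top0')
for x,y in [(105,143),(258,150),(255,252),(103,247)]: print('pan',a.plane(280+x/5,140+y/5,.038).round(4))
for x,y in [(262,187),(303,187),(303,213),(262,213)]: print('handle',a.plane(280+x/5,140+y/5,.040).round(4))
for u,v in [(341,132),(341,222),(404,132),(404,222)]: print('riser',a.plane(u,v,.088).round(4))
for x,y in [(278,315),(531,296),(549,527),(293,547)]: print('mat',a.plane(100+x/3,30+y/3,.004).round(4))
for x,y in [(115,270),(625,225),(606,13),(100,58)]: print('rack',a.plane(100+x/3,30+y/3,.178).round(4))
for x,y in [(403,213),(542,213),(472,146),(472,281)]: print('bowl',a.plane(100+x/3,30+y/3,.045).round(4))
print('jar',a.plane(100+265/3,30+220/3,.105).round(3))
m=cv2.inRange(cv2.cvtColor(a.p,cv2.COLOR_RGB2HSV),(0,0,0),(179,255,60))
n,l,s,c=cv2.connectedComponentsWithStats(m)
for i in range(1,n):
    if 2000<s[i,4]<12000: print(s[i],c[i],a.plane(*c[i],.004).round(4))
cl=a.cloud()
print('cups? tampers', cl[...,2][150:175,105:140].max(), cl[...,2][180:215,120:170].max())
b=V('scene0').cloud(); 
E
```

```text
pan [ 0.5505 -0.186   0.038 ]
pan [ 0.5449 -0.2759  0.038 ]
pan [ 0.4844 -0.2725  0.038 ]
pan [ 0.4887 -0.1836  0.038 ]
handle [ 0.5225 -0.2774  0.04  ]
handle [ 0.5222 -0.3015  0.04  ]
handle [ 0.5067 -0.301   0.04  ]
handle [ 0.5071 -0.277   0.04  ]
riser [ 0.6455 -0.3001  0.088 ]
riser [ 0.3878 -0.2922  0.088 ]
riser [ 0.6426 -0.4798  0.088 ]
riser [ 0.3853 -0.4679  0.088 ]
mat [0.6662 0.1405 0.004 ]
mat [ 0.6818 -0.117   0.004 ]
mat [ 0.4452 -0.1316  0.004 ]
mat [0.429  0.1239 0.004 ]
rack [0.6629 0.2535 0.178 ]
rack [ 0.6968 -0.2023  0.178 ]
rack [ 0.8961 -0.1894  0.178 ]
rack [0.8614 0.2712 0.178 ]
bowl [0.7571 0.009  0.045 ]
bowl [ 0.7548 -0.1293  0.045 ]
bowl [ 0.8252 -0.0603  0.045 ]
bowl [ 0.6865 -0.059   0.045 ]
jar [0.732 0.134 0.105]
[ 193  128   90   84 6535] [237.06105585 170.01530222] [0.5556 0.0055 0.004 ]
cups? tampers 1.375488692756452 1.375488692756452
```

The crop confirms it: grey steel pan with four dark balls, and its mouth pointing away from the riser, towards the mat (world +y). I'm moving above the pan.

```bash
cat >> h.py <<'E'
from scipy.spatial.transform import Rotation as Ro
def tool(yaw,lean=0):
    # heading yaw (tool x), lean>0: fingers point forward (body leans back)
    h=np.array([np.cos(np.radians(yaw)),np.sin(np.radians(yaw)),0]); l=np.radians(lean)
    z=h*np.sin(l)+np.array([0,0,-1])*np.cos(l); x=h*np.cos(l)+np.array([0,0,1])*np.sin(l)
    return np.stack([x,np.cross(z,x),z],1)
def go(p,R):
    s=bot.read_state(); A=s['tcp_rot']
    print('t',round(s['time_s'],2),'pos',s['position'].round(4),'dp',((np.array(p)-s['position'])@A*1000).round(1),'turn',np.degrees(Ro.from_matrix(A.T@R).as_rotvec()).round(1),'F',s['force'].round(1),'open',round(s['opening'],3),'q',s['joint_positions'].round(0))
E
python3 - <<'E'
from h import *
go([.517,-.2345,.22],tool(87.3))
E
```

```text
t 0.15 pos [ 0.1418 -0.6082  0.2328] dp [ 450.2 -278.8   13.4] turn [ -0.1  -0.1 -74.2] F [-0.3  0.7  0.3] open 1.003 q [-87.  30.  82.   0.  68. -10.]
```

jog_arm(rows=[{"dp": [450,-279,13],"turn": [0,0,-74],"grip": 1},{"dp": [450,-279,13],"turn": [0,0,-74],"grip": 1},{"dp": [450,-279,13],"turn": [0,0,-74],"grip": 1},{"dp": [450,-279,13],"turn": [0,0,-74],"grip": 1},{"dp": [450,-279,13],"turn": [0,0,-74],"grip": 1},{"dp": [450,-279,13],"turn": [0,0,-74],"grip": 1},{"dp": [450,-279,13],"turn": [0,0,-74],"grip": 1},{"dp": [450,-279,13],"turn": [0,0,-74],"grip": 1},{"dp": [450,-279,13],"turn": [0,0,-74],"grip": 1},{"dp": [450,-279,13],"turn": [0,0,-74],"grip": 1}])

```text
time_s: 1.15
position: [0.4969, -0.2541, 0.2211]
tcp_rot: [[0.049, 0.999, -0.0], [0.999, -0.049, 0.0], [0.0, -0.0, -1.0]]
force: [0.6, -0.4, -0.3]
opening: 0.998
```

```bash
python3 - <<'E'
from h import *
go([.517,-.2345,.22],tool(87.3))
E
```

```text
t 1.15 pos [ 0.4969 -0.2541  0.2211] dp [20.5 19.1  1.1] turn [-0.  -0.  -0.1] F [ 0.6 -0.4 -0.3] open 0.998 q [-39.  26.  93.  -0.  61. -36.]
```

jog_arm(rows=[{"dp": [20,19,1],"turn": [0,0,0],"grip": 1},{"dp": [20,19,1],"turn": [0,0,0],"grip": 1},{"dp": [20,19,1],"turn": [0,0,0],"grip": 1}])

```text
time_s: 1.45
position: [0.5156, -0.2363, 0.2199]
tcp_rot: [[0.049, 0.999, -0.001], [0.999, -0.049, 0.0], [-0.0, -0.001, -1.0]]
force: [0.8, 0.7, 0.1]
opening: 0.997
```

```bash
python3 - <<'E'
from h import *
go([.517,-.2345,.016],tool(87.3))
cap('wrist','w1')
E
```

```text
t 1.45 pos [ 0.5156 -0.2363  0.2199] dp [  1.9   1.5 203.9] turn [-0.1  0.  -0.1] F [0.8 0.7 0.1] open 0.997 q [-36.  27.  91.  -0.  62. -33.]
```

View pics/w1.png

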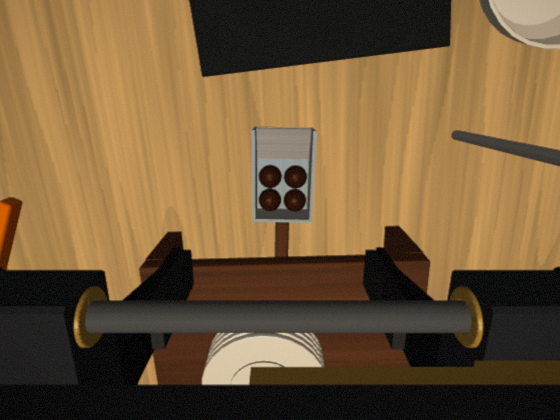

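The wrist view shows the pan upright and unobstructed. Its top corners are near (254,128), (314,128), (312,221) and (254,220), and the handle is at column 282. I'll convert these to world points.

```bash
python3 - <<'E'
from h import *
a=V('w1')
P=np.array([a.plane(u,v,.038) for u,v in [(252.5,128),(314.5,128),(313,221),(253,220)]]);print(P.round(4))
c=P.mean(0); h=P[0]+P[1]-P[2]-P[3]; print(c,np.degrees(np.arctan2(h[1],h[0])))
for u in (275,288): print(a.plane(u,240,.04))
E
```

```text
[[ 0.4936 -0.1804  0.038 ]
 [ 0.5506 -0.1831  0.038 ]
 [ 0.5476 -0.274   0.038 ]
 [ 0.4878 -0.2701  0.038 ]]
[ 0.51992479 -0.22689674  0.038     ] 87.18582588431958
[ 0.50871535 -0.2918171   0.04      ]
[ 0.52181982 -0.29244586  0.04      ]
```

Both views put the pan centre at about (0.518, -0.228) with heading 87.2°. Descending over its sides.

jog_arm(rows=[{"dp": [2,2.5,50],"turn": [0,0,0],"grip": 1},{"dp": [2,2.5,90],"turn": [0,0,0],"grip": 1},{"dp": [2,2.5,130],"turn": [0,0,0],"grip": 1},{"dp": [2,2.5,160],"turn": [0,0,0],"grip": 1},{"dp": [2,2.5,180],"turn": [0,0,0],"grip": 1},{"dp": [2,2.5,193],"turn": [0,0,0],"grip": 1},{"dp": [2,2.5,203],"turn": [0,0,0],"grip": 1},{"dp": [2,2.5,203],"turn": [0,0,0],"grip": 1},{"dp": [2,2.5,203],"turn": [0,0,0],"grip": 1}])

```text
time_s: 2.4
position: [0.5187, -0.2356, 0.018]
tcp_rot: [[0.051, 0.999, 0.001], [0.999, -0.051, -0.001], [-0.001, 0.001, -1.0]]
force: [0.3, -0.7, 1.2]
opening: 1.007
```

```bash
python3 - <<'E'
from h import *
go([.518,-.2335,.017],tool(87.2))
cap('wrist','w2');cap('scene','s2')
E
```

```text
t 2.4 pos [ 0.5187 -0.2356  0.018 ] dp [ 2.  -0.8  1. ] turn [ 0.1  0.  -0.1] F [ 0.3 -0.7  1.2] open 1.007 q [-36.  45.  98.  -0.  37. -33.]
```

View pics/w2.png

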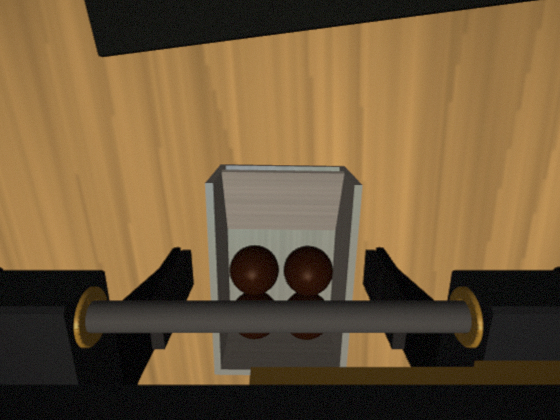

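The pan (columns 208–360) sits between the fingers (190–366), and the balls are clear. I'll shift 2 mm to centre it, then close.

jog_arm(rows=[{"dp": [1,2,0],"turn": [0,0,0],"grip": 1},{"dp": [1,2,0],"turn": [0,0,0],"grip": 0.8},{"dp": [1,2,0],"turn": [0,0,0],"grip": 0.7},{"dp": [1,2,0],"turn": [0,0,0],"grip": 0.6},{"dp": [1,2,0],"turn": [0,0,0],"grip": 0.5},{"dp": [1,2,0],"turn": [0,0,0],"grip": 0.5},{"dp": [1,2,0],"turn": [0,0,0],"grip": 0.5}])

```text
time_s: 3.2
position: [0.5204, -0.234, 0.0173]
tcp_rot: [[0.05, 0.999, -0.0], [0.999, -0.05, 0.0], [0.0, -0.0, -1.0]]
force: [0.7, 0.5, 1.2]
opening: 0.689
```

jog_arm(rows=[{"dp": [1,0,-4],"turn": [0,0,0],"grip": 0.4},{"dp": [1,0,-8],"turn": [0,0,0],"grip": 0.4},{"dp": [1,0,-12],"turn": [0,0,0],"grip": 0.4},{"dp": [1,0,-12],"turn": [0,0,0],"grip": 0.4}])

```text
time_s: 3.6
position: [0.5209, -0.2332, 0.0299]
tcp_rot: [[0.05, 0.999, 0.001], [0.999, -0.05, -0.001], [-0.001, 0.001, -1.0]]
force: [0.5, 0.1, -1.1]
opening: 0.692
```

```bash
python3 - <<'E'
from h import *
go([.53,-.08,.03],tool(87.2))
cap('wrist','w3');cap('scene','s3')
V3=V('s3')
cv2.imwrite('pics/c3.png',np.hstack([cv2.resize(V3.p[180:320,170:330],(480,420)),V('w3').p[:,150:410]])[:,:,::-1])
E
```

```text
t 3.6 pos [ 0.5209 -0.2332  0.0299] dp [153.5   1.4  -0.2] turn [ 0.1  0.  -0.1] F [ 0.5  0.1 -1.1] open 0.692 q [-35.  43.  98.   0.  39. -32.]
```

View pics/c3.png

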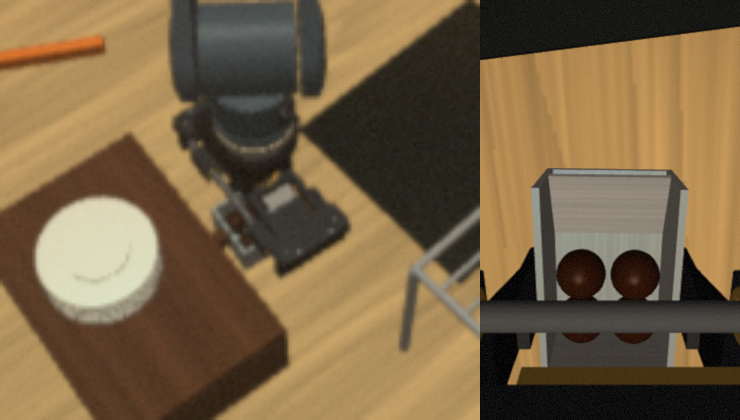

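The grip opening of 0.69 is the pan's 60 mm, and the lift shows the scoop's weight with the balls still in the pan. Now drawing it out along its axis.

jog_arm(rows=[{"dp": [4,0,0],"turn": [0,0,0],"grip": 0.4},{"dp": [12,0,0],"turn": [0,0,0],"grip": 0.4},{"dp": [24,0,0],"turn": [0,0,0],"grip": 0.4},{"dp": [40,0,0],"turn": [0,0,0],"grip": 0.4},{"dp": [58,0,0],"turn": [0,0,0],"grip": 0.4},{"dp": [76,0,0],"turn": [0,0,0],"grip": 0.4},{"dp": [94,0,0],"turn": [0,0,0],"grip": 0.4},{"dp": [110,0,0],"turn": [0,0,0],"grip": 0.4},{"dp": [122,0,0],"turn": [0,0,0],"grip": 0.4},{"dp": [130,0,0],"turn": [0,0,0],"grip": 0.4}])

```text
time_s: 4.7
position: [0.527, -0.1016, 0.0293]
tcp_rot: [[0.049, 0.999, -0.0], [0.999, -0.049, 0.0], [0.0, -0.0, -1.0]]
force: [-0.0, 0.1, -1.8]
opening: 0.691
```

```bash
python3 - <<'E'
from h import *
go([.565,-.04,.06],tool(0))
cap('wrist','w4');cap('scene','s4')
V3=V('s4')
cv2.imwrite('pics/c4.png',np.hstack([cv2.resize(V3.p[160:300,170:330],(480,420)),V('w4').p[:,150:410]])[:,:,::-1])
E
```

```text
t 4.7 pos [ 0.527  -0.1016  0.0293] dp [ 63.4  35.  -30.7] turn [-0.   0.  87.2] F [-0.   0.1 -1.8] open 0.691 q [-23.  42. 103.  -0.  35. -20.]
```

View pics/c4.png

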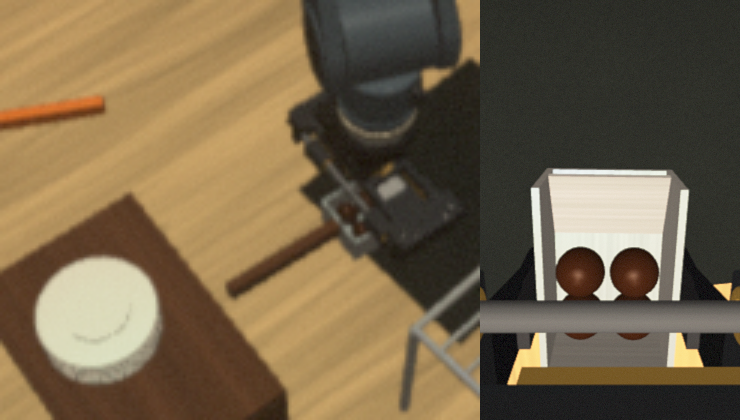

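The handle is clear of the riser. Lifting 30 mm, turning it to face the rack, and carrying it over the mat.

jog_arm(rows=[{"dp": [2,1,-10],"turn": [0,0,1],"grip": 0.4},{"dp": [5,2,-20],"turn": [0,0,4],"grip": 0.4},{"dp": [9,4,-28],"turn": [0,0,9],"grip": 0.4},{"dp": [14,6,-31],"turn": [0,0,15],"grip": 0.4},{"dp": [20,8,-31],"turn": [0,0,21],"grip": 0.4},{"dp": [26,10,-31],"turn": [0,0,27],"grip": 0.4},{"dp": [30,12,-31],"turn": [0,0,33],"grip": 0.4},{"dp": [34,14,-31],"turn": [0,0,39],"grip": 0.4},{"dp": [38,16,-31],"turn": [0,0,45],"grip": 0.4},{"dp": [42,17,-31],"turn": [0,0,50],"grip": 0.4}])

```text
time_s: 5.8
position: [0.547, -0.063, 0.0611]
tcp_rot: [[0.801, 0.599, 0.002], [0.599, -0.801, -0.001], [0.001, 0.002, -1.0]]
force: [0.3, 0.3, -1.9]
opening: 0.688
```

```bash
python3 - <<'E'
from h import *
go([.553,-.045,.06],tool(0))
E
```

```text
t 5.8 pos [ 0.547  -0.063   0.0611] dp [ 15.6 -10.8   1.1] turn [ 0.1 -0.1 36.8] F [ 0.3  0.3 -1.9] open 0.688 q [-18.  39. 100.  -0.  40.  35.]
```

jog_arm(rows=[{"dp": [2,-1,0],"turn": [0,0,5],"grip": 0.4},{"dp": [4,-3,0],"turn": [0,0,11],"grip": 0.4},{"dp": [7,-5,0],"turn": [0,0,17],"grip": 0.4},{"dp": [10,-7,0],"turn": [0,0,23],"grip": 0.4},{"dp": [12,-9,1],"turn": [0,0,29],"grip": 0.4},{"dp": [14,-10,1],"turn": [0,0,33],"grip": 0.4},{"dp": [15,-11,1],"turn": [0,0,36],"grip": 0.4},{"dp": [15.5,-11,1],"turn": [0,0,37],"grip": 0.4},{"dp": [15.5,-11,1],"turn": [0,0,37],"grip": 0.4}])

```text
time_s: 6.7
position: [0.5523, -0.0446, 0.0598]
tcp_rot: [[1.0, 0.001, 0.001], [0.001, -1.0, -0.0], [0.001, 0.0, -1.0]]
force: [0.3, 0.5, -2.0]
opening: 0.688
```

```bash
python3 - <<'E'
from h import *
go([.553,-.045,.022],tool(0))
cap('wrist','w5');cap('scene','s5');cap('top','t5')
cv2.imwrite('pics/c5.png',np.hstack([cv2.resize(V('s5').p[160:320,240:400],(420,420)),cv2.resize(V('w5').p[:,150:410],(260,420))])[:,:,::-1])
E
```

```text
t 6.7 pos [ 0.5523 -0.0446  0.0598] dp [ 0.6  0.4 37.8] turn [ 0.  -0.1  0.1] F [ 0.3  0.5 -2. ] open 0.688 q [-16.  40. 100.  -0.  40.  74.]
```

View pics/c5.png

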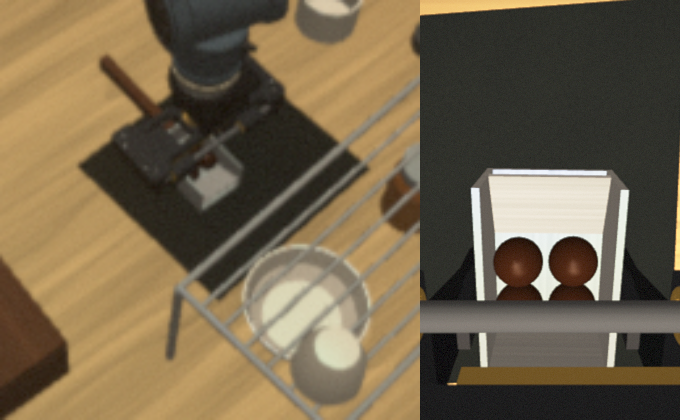

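View pics/t5.png

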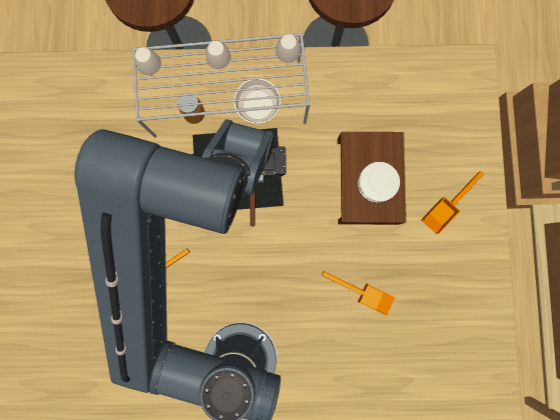

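All four balls are in the pan, which is above the mat and facing the bowl. Lowering it; contact is expected at TCP z of about 0.021.

jog_arm(rows=[{"dp": [0,0,8],"turn": [0,0,0],"grip": 0.4},{"dp": [0,0,18],"turn": [0,0,0],"grip": 0.4},{"dp": [0,0,28],"turn": [0,0,0],"grip": 0.4},{"dp": [0,0,33],"turn": [0,0,0],"grip": 0.4},{"dp": [0,0,36],"turn": [0,0,0],"grip": 0.4},{"dp": [0,0,37.5],"turn": [0,0,0],"grip": 0.4},{"dp": [0,0,38.5],"turn": [0,0,0],"grip": 0.4},{"dp": [0,0,38.5],"turn": [0,0,0],"grip": 0.4}])

```text
time_s: 7.65
position: [0.5516, -0.0439, 0.0213]
tcp_rot: [[1.0, 0.002, -0.0], [0.002, -1.0, 0.0], [-0.0, -0.0, -1.0]]
force: [-0.8, 0.9, 2.1]
opening: 0.688
```

```bash
python3 - <<'E'
from h import *
go([.553,-.045,.022],tool(0))
E
```

```text
t 7.65 pos [ 0.5516 -0.0439  0.0213] dp [ 1.4  1.1 -0.7] turn [-0.   0.   0.1] F [-0.8  0.9  2.1] open 0.688 q [-16.  44. 101.   0.  36.  74.]
```

Force went from -2 to +2 N, so the pan is on the mat. Opening and backing up.

jog_arm(rows=[{"dp": [0,0,0],"turn": [0,0,0],"grip": 0.8},{"dp": [0,0,0],"turn": [0,0,0],"grip": 1},{"dp": [0,0,0],"turn": [0,0,0],"grip": 1},{"dp": [0,0,0],"turn": [0,0,0],"grip": 1},{"dp": [0,0,0],"turn": [0,0,0],"grip": 1}])

```text
time_s: 8.15
position: [0.552, -0.044, 0.0208]
tcp_rot: [[1.0, 0.002, 0.0], [0.002, -1.0, -0.0], [0.0, 0.0, -1.0]]
force: [0.4, -0.2, -0.2]
opening: 0.98
```

jog_arm(rows=[{"dp": [0,0,-15],"turn": [0,0,0],"grip": 1},{"dp": [0,0,-45],"turn": [0,0,0],"grip": 1},{"dp": [-10,0,-80],"turn": [0,0,0],"grip": 1},{"dp": [-40,0,-115],"turn": [0,0,0],"grip": 1},{"dp": [-80,0,-140],"turn": [0,5,0],"grip": 1},{"dp": [-120,0,-150],"turn": [0,5,0],"grip": 1},{"dp": [-140,0,-150],"turn": [0,5,0],"grip": 1},{"dp": [-140,0,-150],"turn": [0,5,0],"grip": 1},{"dp": [-140,0,-150],"turn": [0,5,0],"grip": 1}])

```text
time_s: 9.05
position: [0.413, -0.0448, 0.1712]
tcp_rot: [[0.996, 0.001, 0.09], [0.001, -1.0, -0.001], [0.09, 0.001, -0.996]]
force: [-0.1, 0.2, -0.0]
opening: 0.999
```

```bash
python3 - <<'E'
from h import *
s=bot.read_state();print(s['tcp_rot'].round(3),tool(0,5).round(3))
go([.47,-.045,.1],tool(0,35))
cap('wrist','w6');cap('scene','s6')
E
```

```text
[[ 0.996  0.001  0.09 ]
 [ 0.001 -1.    -0.001]
 [ 0.09   0.001 -0.996]] [[ 0.996  0.     0.087]
 [ 0.    -1.     0.   ]
 [ 0.087  0.    -0.996]]
t 9.05 pos [ 0.413  -0.0448  0.1712] dp [50.4  0.2 76. ] turn [ 0.  29.9  0.1] F [-0.1  0.2 -0. ] open 0.999 q [-23.  19. 118.   3.  38.  64.]
```

View pics/w6.png

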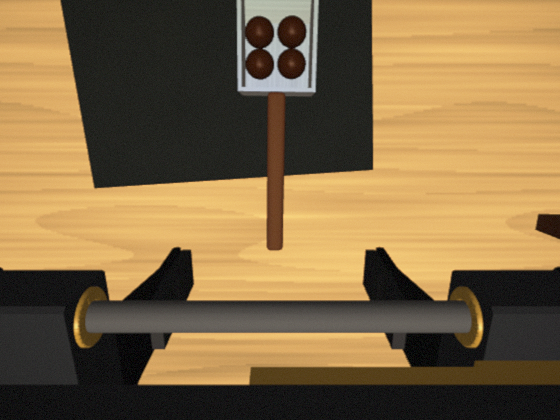

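View pics/s6.png

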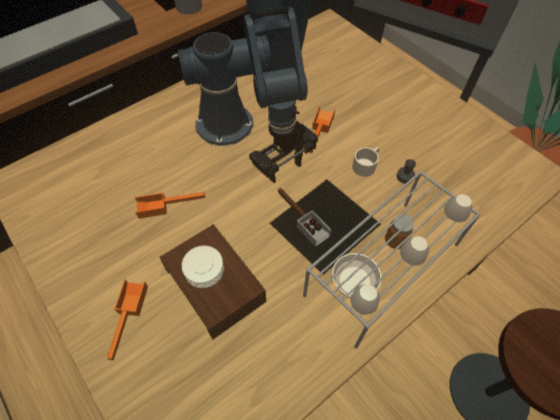

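The released scoop stands upright on the mat with all four balls in it. In the wrist view the handle runs from (275,95) to (275,249). I'll measure it for the grasp.

```bash
python3 - <<'E'
from h import *
a=V('w6')
hsv=cv2.cvtColor(a.p,cv2.COLOR_RGB2HSV)
m=((a.p[...,0].astype(int)-a.p[...,2]>40)&(a.p[...,0]<170)); m[:,:255]=0;m[:,296:]=0;m[:100]=0
for r in (105,130,160,190,220,240,246,250,253):
    c=np.where(m[r])[0]; 
    if len(c): print(r,c.min(),c.max(),a.plane((c.min()+c.max())/2,r,.044).round(4))
for u,v in [(238,92),(316,92),(275,95),(275,246)]: print(a.plane(u,v,.042).round(4))
b=V('s6'); cv2.imwrite('pics/c6.png',cv2.resize(b.p[180:280,260:400],(784,560),interpolation=cv2.INTER_CUBIC)[:,:,::-1])
E
```

```text
105 268 284 [ 0.4994 -0.0426  0.044 ]
130 268 284 [ 0.4804 -0.0426  0.044 ]
160 267 283 [ 0.457  -0.0418  0.044 ]
190 267 283 [ 0.4327 -0.0418  0.044 ]
220 266 282 [ 0.4074 -0.0409  0.044 ]
240 267 282 [ 0.39   -0.0413  0.044 ]
246 267 282 [ 0.3847 -0.0413  0.044 ]
[ 0.5091 -0.0132  0.042 ]
[ 0.5092 -0.0735  0.042 ]
[ 0.5069 -0.0418  0.042 ]
[ 0.3841 -0.0417  0.042 ]
```

View pics/c6.png

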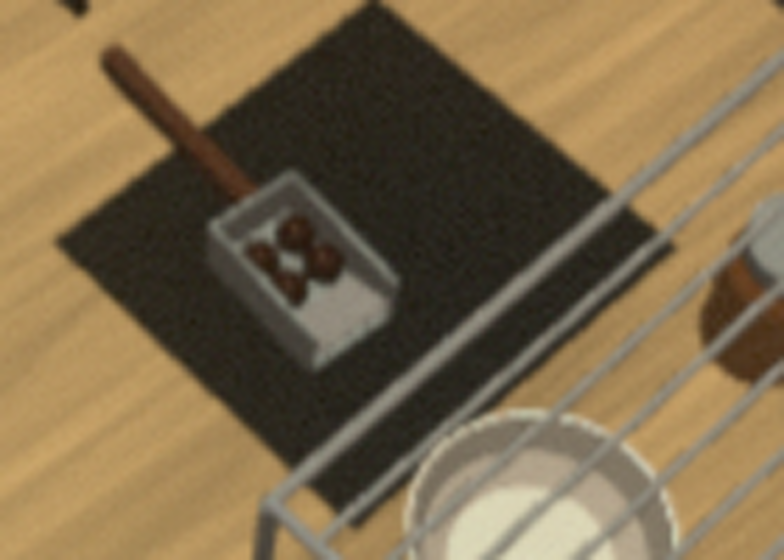

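The scoop's origin is at about (0.555, -0.043) with heading ≈ 0°. A backward-leaning handle grasp would help clear the rack when tipping. First I'll check how much lean joint 5 allows, using a rough kinematic fit to the recorded poses.

```bash
cat > kin.py <<'E'
import numpy as np
from scipy.optimize import least_squares
from scipy.spatial.transform import Rotation as Ro
D=[([-87.1157,30.2666,82.1388,0,67.6876,-10.2256],[.1418,-.6082,.2328],0),
([-36,27,91,0,62,-33],[.5156,-.2363,.2199],0),([-36,45,98,0,37,-33],[.5187,-.2356,.018],0),
([-23,42,103,0,35,-20],[.527,-.1016,.0293],0),([-18,39,100,0,40,35],[.547,-.063,.0611],0),([-16,44,101,0,36,74],[.5516,-.0439,.0213],0),([-23,19,118,3,38,64],[.413,-.0448,.1712],0)]
from h import bot
s=bot.read_state(); D.append((s['joint_positions'],s['position'],0))
W=np.array([5]+[1]*6+[5.])
def Rz(a):return Ro.from_euler('z',a,degrees=True).as_matrix()
def Ry(a):return Ro.from_euler('y',a,degrees=True).as_matrix()
def fk(q,p):
    h,o,d,a1,e,a2,L=p
    R=Rz(q[0]); T=np.array([0,0,h])+R@[o,d,0]
    R=R@Ry(q[1]); T=T+R@[0,0,a1]
    R=R@Ry(q[2]); T=T+R@[e,0,a2]
    R=R@Rz(q[3])@Ry(q[4]); T=T+R@[0,0,L]
    return T,R@Rz(q[5])
f=lambda p:np.concatenate([w*(fk(q,p)[0]-t) for (q,t,_),w in zip(D,W)])
r=least_squares(f,[.3,0,.15,.4,0,.4,.25]);P=r.x
if __name__=='__main__':
    print(P.round(3),(np.abs(r.fun)).max().round(4)); print(fk(s['joint_positions'],P)[1].round(3),s['tcp_rot'].round(3))
    lo=np.radians([-176,-43,12.6,-82,0.,-163]);hi=np.radians([176,126,139.5,262,151,163])
    from h import tool
    Rc=fk(s['joint_positions'],P)[1].T@s['tcp_rot']
    def ik(pos,R,q0):
        g=lambda q:np.concatenate([(fk(np.degrees(q),P)[0]-pos)*10,(fk(np.degrees(q),P)[1]@Rc-R).ravel()])
        x=least_squares(g,np.clip(np.radians(q0),lo+.01,hi-.01),bounds=(lo,hi)); return np.degrees(x.x),np.linalg.norm(x.fun)
    for gx,gz,ln in [(.455,.034,0),(.455,.034,10),(.455,.034,15),(.455,.034,20),(.455,.034,25),(.455,.034,30),(.625,.18,-25),(.625,.18,-35),(.625,.18,-45)]:
        R=tool(0,ln);q,e=ik(np.array([gx,-.042,gz])+.008*R[:,2],R,s['joint_positions']);print(gx,ln,q.round(0),round(e,4))
E
python3 kin.py
```

```text
[0.259 0.003 0.111 0.584 0.113 0.39  0.278] 0.0068
[[-0.002  0.996  0.089]
 [ 1.     0.002 -0.001]
 [-0.001  0.089 -0.996]] [[ 0.996  0.002  0.089]
 [ 0.002 -1.    -0.001]
 [ 0.089  0.001 -0.996]]
0.455 0 [-19.  40. 115.  -0.  25.  71.] 0.0
0.455 10 [-22.  40. 122.  22.  10.  47.] 0.0
0.455 15 [-23.  41. 125.  88.   6. -20.] 0.0
0.455 20 [-24.  42. 128. 138.  12. -72.] 0.0
0.455 25 [-26.  45. 132. 150.  22. -86.] 0.0
0.455 30 [-28.  48. 135. 155.  33. -93.] 0.0
0.625 -25 [-12.  45.  68.  -5.  92.  79.] 0.0
0.625 -35 [-11.  49.  61.  -7. 104.  79.] 0.0
0.625 -45 [-11.  54.  55.  -8. 116.  79.] 0.0
```

Lean beyond about 10° at the mat gets near a wrist singularity, so I'll use 8° and grasp about 108 mm behind the pan origin. Approaching.

```bash
python3 - <<'E'
from h import *
go([.447,-.0418,.09],tool(-0.3,8))
go([.448,-.0418,.026],tool(-0.3,8))
E
```

```text
t 9.15 pos [ 0.4139 -0.0449  0.1709] dp [25.7 -3.1 83.5] turn [0.  2.9 0.4] F [-0.  -0.9 -0.3] open 0.999 q [-23.  19. 118.   3.  38.  64.]
t 9.15 pos [ 0.4139 -0.0449  0.1709] dp [ 21.   -3.2 147.4] turn [0.  2.9 0.4] F [-0.  -0.9 -0.3] open 0.999 q [-23.  19. 118.   3.  38.  64.]
```

jog_arm(rows=[{"dp": [10,-1,20],"turn": [0,1,0],"grip": 1},{"dp": [20,-2,50],"turn": [0,2,0],"grip": 1},{"dp": [26,-3,80],"turn": [0,3,0.4],"grip": 1},{"dp": [26,-3,84],"turn": [0,3,0.4],"grip": 1},{"dp": [26,-3,84],"turn": [0,3,0.4],"grip": 1},{"dp": [25,-3,105],"turn": [0,3,0.4],"grip": 1},{"dp": [23,-3,125],"turn": [0,3,0.4],"grip": 1},{"dp": [22,-3,140],"turn": [0,3,0.4],"grip": 1},{"dp": [21,-3,147],"turn": [0,3,0.4],"grip": 1},{"dp": [21,-3,147],"turn": [0,3,0.4],"grip": 1}])

```text
time_s: 10.15
position: [0.4459, -0.0412, 0.0264]
tcp_rot: [[0.99, -0.005, 0.139], [-0.005, -1.0, 0.0], [0.139, -0.001, -0.99]]
force: [-0.0, 0.1, 0.2]
opening: 1.002
```

```bash
python3 - <<'E'
from h import *
go([.448,-.0418,.026],tool(-0.3,8))
cap('wrist','w7');cap('scene','s7')
E
```

```text
t 10.15 pos [ 0.4459 -0.0412  0.0264] dp [2.  0.6 0.6] turn [-0.1 -0.   0. ] F [-0.   0.1  0.2] open 1.002 q [-22.  40. 122.  15.  11.  54.]
```

View pics/w7.png

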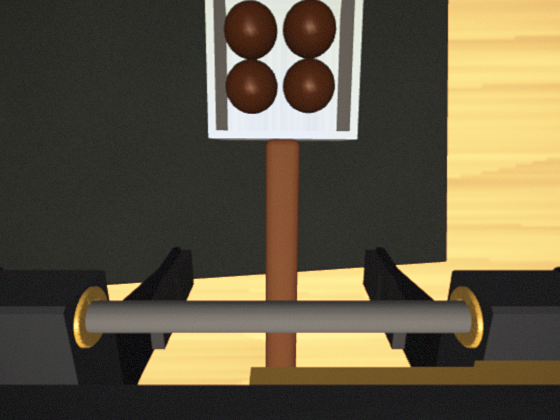

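The handle (column 282) is centred between the fingers. Closing, then a small test lift.

jog_arm(rows=[{"dp": [2,1,0],"turn": [0,0,0],"grip": 0.8},{"dp": [2,1,0],"turn": [0,0,0],"grip": 0.6},{"dp": [2,1,0],"turn": [0,0,0],"grip": 0.4},{"dp": [2,1,0],"turn": [0,0,0],"grip": 0.2},{"dp": [2,1,0],"turn": [0,0,0],"grip": 0},{"dp": [2,1,0],"turn": [0,0,0],"grip": 0},{"dp": [2,1,0],"turn": [0,0,0],"grip": 0},{"dp": [2,1,0],"turn": [0,0,0],"grip": 0},{"dp": [2,1,0],"turn": [0,0,0],"grip": 0}])

```text
time_s: 11.15
position: [0.4475, -0.0422, 0.0264]
tcp_rot: [[0.99, -0.005, 0.139], [-0.005, -1.0, 0.0], [0.139, -0.001, -0.99]]
force: [-0.2, -0.0, 0.1]
opening: 0.265
```

jog_arm(rows=[{"dp": [0,0,-3],"turn": [0,0,0],"grip": 0},{"dp": [1,0,-6],"turn": [0,0,0],"grip": 0},{"dp": [1,0,-10],"turn": [0,0,0],"grip": 0},{"dp": [2,0,-15],"turn": [0,0,0],"grip": 0},{"dp": [2,0,-15],"turn": [0,0,0],"grip": 0}])

```text
time_s: 11.65
position: [0.4477, -0.0423, 0.0423]
tcp_rot: [[0.99, -0.005, 0.14], [-0.005, -1.0, -0.0], [0.14, -0.0, -0.99]]
force: [0.3, -0.5, -1.0]
opening: 0.156
```

```bash
python3 - <<'E'
from h import *
go([.448,-.0418,.07],tool(-0.3,8))
cap('wrist','w8');cap('scene','s8')
cv2.imwrite('pics/c8.png',np.hstack([cv2.resize(V('s8').p[180:280,260:400],(532,420)),V('w8').p[:,150:410]])[:,:,::-1])
E
```

```text
t 11.65 pos [ 0.4477 -0.0423  0.0423] dp [  4.2  -0.5 -27.4] turn [-0.  -0.1  0. ] F [ 0.3 -0.5 -1. ] open 0.156 q [-22.  38. 121.  12.  14.  57.]
```

View pics/c8.png

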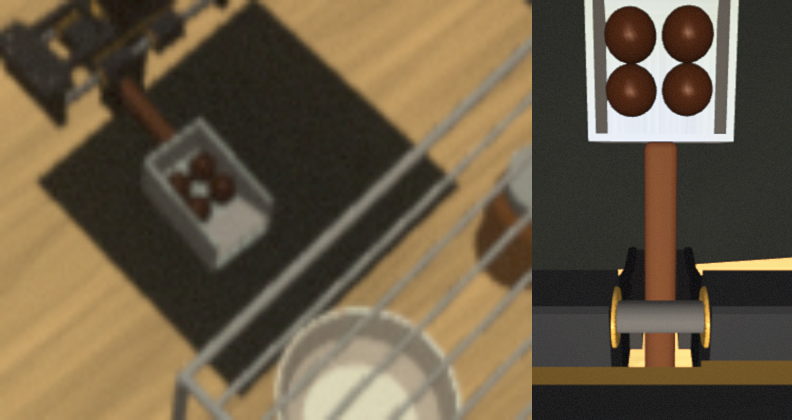

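The fingers finished closing only during the lift: the opening is now 0.156, or 13.6 mm, the handle's width. The pan looks a little farther from the camera, so I'll check its tilt and height with the depth image.

```bash
cat >> h.py <<'E'
def rel(tag):
    # pan/handle surface points in current tool frame / world
    a=V(tag); c=a.cloud(); return a,c
E
python3 - <<'E'
from h import *
for t in ('w7','w8'):
    a=V(t);c=a.cloud()
    print(t,'cam',a.t.round(4))
    for v,u in [(160,282),(180,282),(200,282),(220,282),(245,282),(270,282),(120,278),(60,278),(20,278),(5,278),(200,100)]: print(v,u,c[v,u].round(4))
print(bot.read_state()['force'],bot.read_state()['moment'])
E
```

```text
w7 cam [ 0.5064 -0.0411  0.1869]
160 282 [ 0.5013 -0.0425  0.0429]
180 282 [ 0.4933 -0.0425  0.0438]
200 282 [ 0.485  -0.0425  0.0432]
220 282 [ 0.4767 -0.0424  0.0437]
245 282 [ 0.4659 -0.0424  0.0434]
270 282 [ 0.4549 -0.0424  0.0432]
120 278 [ 0.5197 -0.041   0.0064]
60 278 [ 0.5481 -0.0411  0.0056]
20 278 [ 0.5664 -0.0412  0.005 ]
5 278 [ 0.5721 -0.0412  0.0075]
200 100 [0.4795 0.0525 0.0037]
w8 cam [ 0.5081 -0.042   0.2029]
160 282 [ 0.5029 -0.0436  0.0557]
180 282 [ 0.4947 -0.0435  0.0564]
200 282 [ 0.4864 -0.0435  0.0567]
220 282 [ 0.4778 -0.0435  0.0563]
245 282 [ 0.4669 -0.0434  0.0563]
270 282 [ 0.4558 -0.0434  0.0568]
120 278 [ 0.5218 -0.042   0.0179]
60 278 [ 0.5506 -0.0421  0.0184]
20 278 [ 0.5693 -0.0422  0.0177]
5 278 [ 0.5756 -0.0422  0.0191]
200 100 [0.4789 0.0598 0.0032]
[ 0.56692398 -0.60540179 -2.60874379] [0.03722719 0.32950644 0.0233453 ]
```

The scoop was lifted 13 mm and is level (handle top at 0.056 along its length, floor at 0.018), so it isn't slipping. I'll compute the carry and tip waypoints.

```bash
cat >> h.py <<'E'
def wp(th,lx,lz,y,yaw=-0.3,l0=8,v=(.1525,-.0095)):
    c,s=np.cos(np.radians(th)),np.sin(np.radians(th))
    return np.array([lx-(v[0]*c+v[1]*s),y,lz-(-v[0]*s+v[1]*c)]),tool(yaw,l0-th)
E
python3 - <<'E'
from h import *
p,R=wp(0,.600,.081,-.059);print(p);go(p,R)
p,R=wp(0,.705,.081,-.059);print(p);go(p,R)
E
```

```text
[ 0.4475 -0.059   0.0905]
t 11.75 pos [ 0.4475 -0.0422  0.0418] dp [  6.8  16.7 -48.2] turn [-0. -0.  0.] F [ 0.6 -0.6 -2.6] open 0.154 q [-22.  38. 121.  12.  14.  57.]
[ 0.5525 -0.059   0.0905]
t 11.75 pos [ 0.4475 -0.0422  0.0418] dp [110.8  16.2 -33.5] turn [-0. -0.  0.] F [ 0.6 -0.6 -2.6] open 0.154 q [-22.  38. 121.  12.  14.  57.]
```

jog_arm(rows=[{"dp": [1,2,-5],"turn": [0,0,0],"grip": 0},{"dp": [2,4,-14],"turn": [0,0,0],"grip": 0},{"dp": [3,7,-26],"turn": [0,0,0],"grip": 0},{"dp": [5,11,-37],"turn": [0,0,0],"grip": 0},{"dp": [6,14,-45],"turn": [0,0,0],"grip": 0},{"dp": [7,17,-48],"turn": [0,0,0],"grip": 0},{"dp": [10,17,-48],"turn": [0,0,0],"grip": 0},{"dp": [16,17,-47],"turn": [0,0,0],"grip": 0},{"dp": [25,17,-46],"turn": [0,0,0],"grip": 0},{"dp": [36,17,-44],"turn": [0,0,0],"grip": 0}])

```text
time_s: 12.75
position: [0.4775, -0.0592, 0.0898]
tcp_rot: [[0.99, -0.005, 0.138], [-0.005, -1.0, 0.0], [0.138, -0.001, -0.99]]
force: [-1.0, -0.0, -2.0]
opening: 0.16
```

```bash
python3 - <<'E'
from h import *
p,R=wp(0,.705,.081,-.059);print(p);go(p,R)
cap('wrist','w9');cap('scene','s9')
c=V('w9').cloud()
for v,u in [(180,282),(220,282),(260,282),(120,278),(60,278),(20,278)]: print(v,u,c[v,u].round(4))
cv2.imwrite('pics/c9.png',np.hstack([cv2.resize(V('s9').p[180:280,260:400],(532,420)),V('w9').p[:,150:410]])[:,:,::-1])
E
```

```text
[ 0.5525 -0.059   0.0905]
t 12.75 pos [ 0.4775 -0.0592  0.0898] dp [74.4 -0.6  9.7] turn [-0.1  0.   0. ] F [-1. -0. -2.] open 0.16 q [-22.  32. 115.   7.  25.  62.]
180 282 [ 0.5244 -0.0605  0.1027]
220 282 [ 0.5075 -0.0604  0.1034]
260 282 [ 0.4895 -0.0604  0.1023]
120 278 [ 0.5516 -0.0589  0.0648]
60 278 [ 0.5804 -0.0591  0.0657]
20 278 [ 0.5987 -0.0592  0.0661]
```

View pics/c9.png

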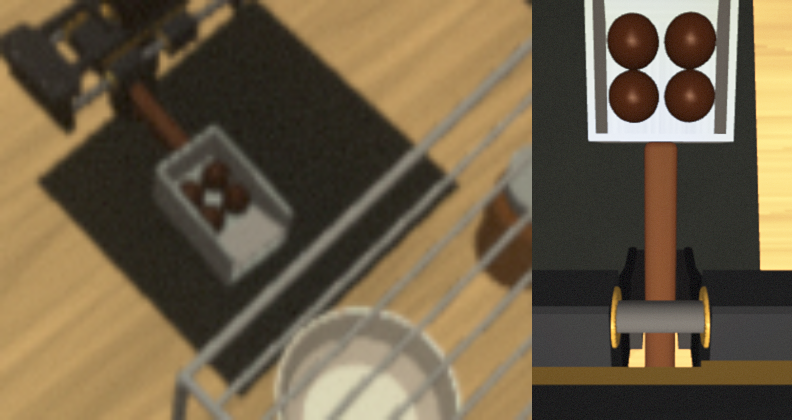

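jog_arm(rows=[{"dp": [12,0,2],"turn": [0,0,0],"grip": 0},{"dp": [24,-0.5,3],"turn": [0,0,0],"grip": 0},{"dp": [36,-0.5,5],"turn": [0,0,0],"grip": 0},{"dp": [48,-0.5,6],"turn": [0,0,0],"grip": 0},{"dp": [58,-0.5,8],"turn": [0,0,0],"grip": 0},{"dp": [66,-0.5,9],"turn": [0,0,0],"grip": 0},{"dp": [72,-0.5,9.5],"turn": [0,0,0],"grip": 0},{"dp": [74,-0.5,9.5],"turn": [0,0,0],"grip": 0},{"dp": [74,-0.5,9.5],"turn": [0,0,0],"grip": 0}])

```text
time_s: 13.75
position: [0.5514, -0.0592, 0.091]
tcp_rot: [[0.99, -0.005, 0.139], [-0.005, -1.0, 0.0], [0.139, -0.001, -0.99]]
force: [-0.6, -0.1, -2.1]
opening: 0.159
```

```bash
python3 - <<'E'
from h import *
cap('scene','s10');cap('top','t10')
print(bot.read_state()['position'],bot.read_state()['joint_positions'].round())
for th,lx,lz in [(8,.707,.079),(16,.71,.076),(24,.713,.073),(32,.716,.069),(40,.719,.066),(46,.72,.065),(50,.72,.065)]:
    p,R=wp(th,lx,lz,-.059);print(th,p.round(3));go(p,R)
a=V('s0' if 0 else 'scene0')
m=((a.p.min(2)>150)).astype(np.uint8);m[:250]=0;m[300:]=0;m[:,:325]=0;m[:,390:]=0
cv2.imwrite('pics/c10.png',np.hstack([cv2.resize(V('s10').p[190:310,280:400],(420,420)),cv2.resize(a.p[240:310,320:390],(380,420))])[:,:,::-1])
E
```

```text
[ 0.5508218  -0.05909666  0.09092299] [-19.  35. 105.   5.  33.  67.]
8 [ 0.557 -0.059  0.11 ]
t 13.85 pos [ 0.5508 -0.0591  0.0909] dp [  9.   -0.2 -17.6] turn [-0.1 -7.9  0. ] F [-0.   0.8 -1.9] open 0.16 q [-19.  35. 105.   5.  33.  67.]
16 [ 0.566 -0.059  0.127]
t 13.85 pos [ 0.5508 -0.0591  0.0909] dp [ 20.1  -0.2 -33.8] turn [ -0.1 -15.9   0. ] F [-0.   0.8 -1.9] open 0.16 q [-19.  35. 105.   5.  33.  67.]
24 [ 0.578 -0.059  0.144]
t 13.85 pos [ 0.5508 -0.0591  0.0909] dp [ 33.8  -0.3 -48.6] turn [ -0.1 -23.9   0. ] F [-0.   0.8 -1.9] open 0.16 q [-19.  35. 105.   5.  33.  67.]
32 [ 0.592 -0.059  0.158]
t 13.85 pos [ 0.5508 -0.0591  0.0909] dp [ 49.7  -0.4 -60.7] turn [ -0.1 -31.9   0. ] F [-0.   0.8 -1.9] open 0.16 q [-19.  35. 105.   5.  33.  67.]
40 [ 0.608 -0.059  0.171]
t 13.85 pos [ 0.5508 -0.0591  0.0909] dp [ 68.   -0.5 -71.7] turn [ -0.1 -39.9   0. ] F [-0.   0.8 -1.9] open 0.16 q [-19.  35. 105.   5.  33.  67.]
46 [ 0.621 -0.059  0.181]
t 13.85 pos [ 0.5508 -0.0591  0.0909] dp [ 81.9  -0.6 -79.8] turn [ -0.1 -45.9   0. ] F [-0.   0.8 -1.9] open 0.16 q [-19.  35. 105.   5.  33.  67.]
50 [ 0.629 -0.059  0.188]
t 13.85 pos [ 0.5508 -0.0591  0.0909] dp [ 91.1  -0.6 -85.2] turn [ -0.1 -49.9   0. ] F [-0.   0.8 -1.9] open 0.16 q [-19.  35. 105.   5.  33.  67.]
```

View pics/c10.png

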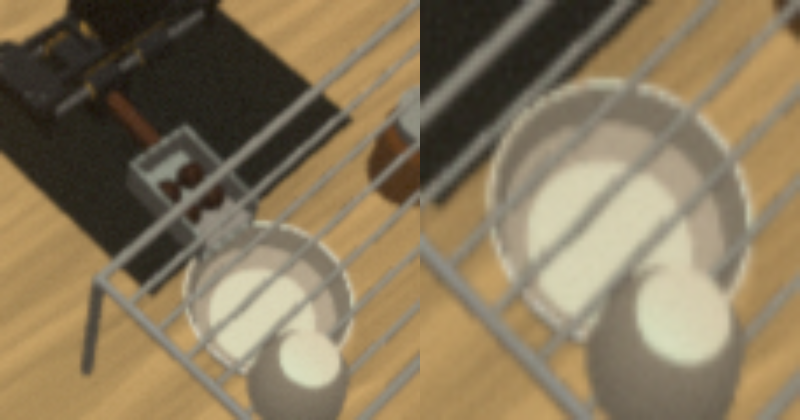

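View pics/t10.png

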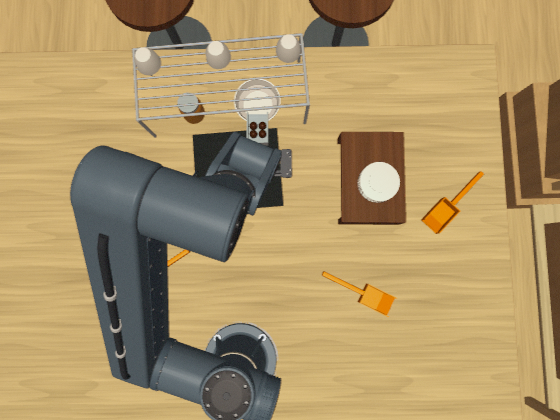

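The scoop is level with its lip over the bowl's near rim, the balls are inside, and it's clear of the wires. I'll cross-check the bowl position in the scene view.

```bash
python3 - <<'E'
from h import *
a=V('scene0');an=np.radians(np.arange(0,360,2))
r=a.proj(np.stack([.756+.07*np.cos(an),-.06+.07*np.sin(an),.045+0*an],1))
print(r.min(0),r.max(0))
w=cv2.resize(a.p[230:320,310:400],(540,540),interpolation=cv2.INTER_CUBIC)[:,:,::-1].copy()
for q in r: cv2.circle(w,tuple(np.int32((q-[310,230])*6+3)),1,(0,0,255),-1)
cv2.imwrite('pics/c11.png',w)
E
```

```text
[330.11793516 252.71470929] [379.6744956  298.08714898]
```

View pics/c11.png

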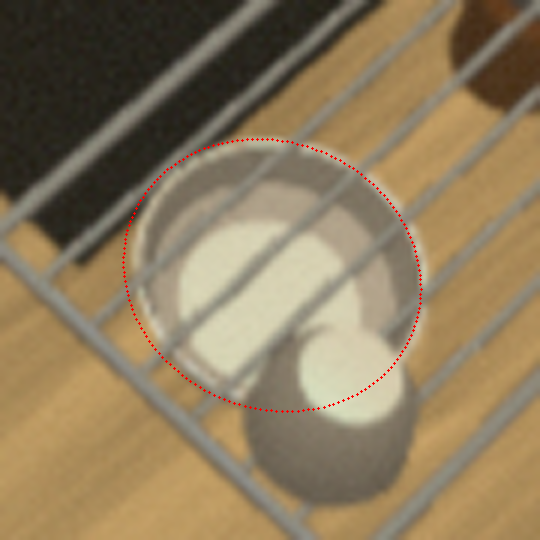

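Both views agree to about 3 mm. Tipping now, pivoting near the lip just above the bowl.

jog_arm(rows=[{"dp": [4,0,-8],"turn": [0,-4,0],"grip": 0},{"dp": [9,0,-18],"turn": [0,-8,0],"grip": 0},{"dp": [14,0,-26],"turn": [0,-12,0],"grip": 0},{"dp": [20,0,-34],"turn": [0,-16,0],"grip": 0},{"dp": [27,0,-41],"turn": [0,-20,0],"grip": 0},{"dp": [34,0,-49],"turn": [0,-24,0],"grip": 0},{"dp": [42,0,-55],"turn": [0,-28,0],"grip": 0},{"dp": [50,0,-61],"turn": [0,-32,0],"grip": 0},{"dp": [59,0,-66],"turn": [0,-36,0],"grip": 0},{"dp": [68,-0.5,-72],"turn": [0,-40,0],"grip": 0}])

```text
time_s: 14.85
position: [0.6089, -0.0591, 0.1719]
tcp_rot: [[0.847, -0.005, -0.532], [-0.004, -1.0, 0.004], [-0.532, -0.001, -0.847]]
force: [0.1, -0.4, -2.2]
opening: 0.155
```

```bash
python3 - <<'E'
from h import *
cap('scene','s12')
for th,lx,lz in [(40,.719,.066),(46,.72,.065),(50,.72,.065)]:
    p,R=wp(th,lx,lz,-.059);print(th,p.round(3));go(p,R)
cap('wrist','w12')
cv2.imwrite('pics/c12.png',np.hstack([cv2.resize(V('s12').p[170:310,260:400],(420,420)),cv2.resize(V('w12').p,(380,285),).repeat(1,0) if 0 else cv2.copyMakeBorder(cv2.resize(V('w12').p,(380,285)),0,135,0,0,0)])[:,:,::-1])
E
```

```text
40 [ 0.608 -0.059  0.171]
t 14.9 pos [ 0.6116 -0.0593  0.1711] dp [-2.9 -0.2  1.5] turn [-0.  0.  0.] F [ 4.6 -0.3 -2.5] open 0.157 q [-13.  48.  63.  -7. 100.  78.]
46 [ 0.621 -0.059  0.181]
t 14.9 pos [ 0.6116 -0.0593  0.1711] dp [  2.5  -0.3 -13.6] turn [-0. -6.  0.] F [ 4.6 -0.3 -2.5] open 0.157 q [-13.  48.  63.  -7. 100.  78.]
50 [ 0.629 -0.059  0.188]
t 14.9 pos [ 0.6116 -0.0593  0.1711] dp [  6.   -0.3 -23.7] turn [ -0. -10.   0.] F [ 4.6 -0.3 -2.5] open 0.157 q [-13.  48.  63.  -7. 100.  78.]
```

View pics/c12.png

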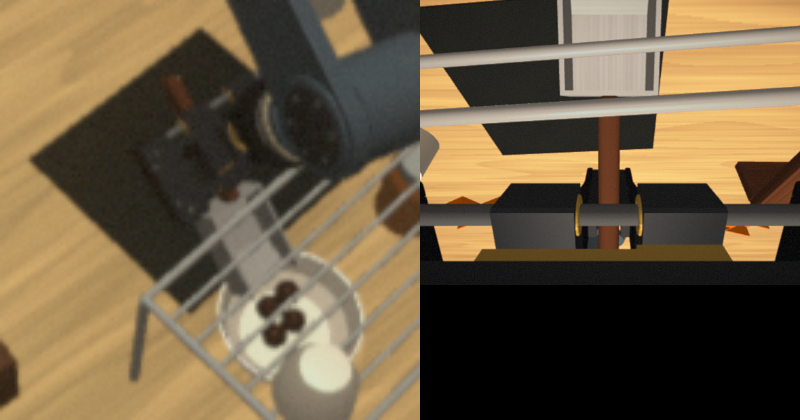

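All four balls lie in the bowl, at crop (270,308), (288,290), (272,335) and (293,320), and the pan is empty in the wrist view. Retracing the path back out.

```bash
python3 - <<'E'
from h import *
for th,lx,lz in [(34,.719,.070),(28,.717,.073),(22,.714,.075),(16,.712,.078),(10,.71,.08),(5,.705,.082),(0,.70,.083)]:
    p,R=wp(th,lx,lz,-.059);print(th,p.round(3));go(p,R)
E
```

```text
34 [ 0.598 -0.059  0.163]
t 14.95 pos [ 0.6107 -0.0593  0.1705] dp [-6.9 -0.2 13. ] turn [-0.   5.9  0. ] F [-0.1 -0.4 -1.9] open 0.16 q [-13.  48.  63.  -7. 100.  78.]
28 [ 0.587 -0.059  0.153]
t 14.95 pos [ 0.6107 -0.0593  0.1705] dp [-11.   -0.1  27.5] turn [-0.  11.9  0. ] F [-0.1 -0.4 -1.9] open 0.16 q [-13.  48.  63.  -7. 100.  78.]
22 [ 0.576 -0.059  0.141]
t 14.95 pos [ 0.6107 -0.0593  0.1705] dp [-13.7  -0.1  43.4] turn [-0.  17.9  0. ] F [-0.1 -0.4 -1.9] open 0.16 q [-13.  48.  63.  -7. 100.  78.]
16 [ 0.568 -0.059  0.129]
t 14.95 pos [ 0.6107 -0.0593  0.1705] dp [-14.3  -0.   57.6] turn [-0.  23.9  0. ] F [-0.1 -0.4 -1.9] open 0.16 q [-13.  48.  63.  -7. 100.  78.]
10 [ 0.561 -0.059  0.116]
t 14.95 pos [ 0.6107 -0.0593  0.1705] dp [-12.9   0.   72.4] turn [-0.  29.9  0. ] F [-0.1 -0.4 -1.9] open 0.16 q [-13.  48.  63.  -7. 100.  78.]
5 [ 0.554 -0.059  0.105]
t 14.95 pos [ 0.6107 -0.0593  0.1705] dp [-13.4   0.1  85.8] turn [-0.  34.9  0. ] F [-0.1 -0.4 -1.9] open 0.16 q [-13.  48.  63.  -7. 100.  78.]
0 [ 0.548 -0.059  0.092]
t 14.95 pos [ 0.6107 -0.0593  0.1705] dp [-12.4   0.1  99.6] turn [-0.  39.9  0. ] F [-0.1 -0.4 -1.9] open 0.16 q [-13.  48.  63.  -7. 100.  78.]
```

jog_arm(rows=[{"dp": [-4,0,6],"turn": [0,3,0],"grip": 0},{"dp": [-7,0,13],"turn": [0,6,0],"grip": 0},{"dp": [-11,0,27],"turn": [0,12,0],"grip": 0},{"dp": [-14,0,43],"turn": [0,18,0],"grip": 0},{"dp": [-14,0,57],"turn": [0,24,0],"grip": 0},{"dp": [-13,0,72],"turn": [0,30,0],"grip": 0},{"dp": [-13,0,85],"turn": [0,35,0],"grip": 0},{"dp": [-13,0,95],"turn": [0,39,0],"grip": 0},{"dp": [-12.5,0,98],"turn": [0,40,0],"grip": 0},{"dp": [-12.5,0,98],"turn": [0,40,0],"grip": 0}])

```text
time_s: 15.95
position: [0.5431, -0.0582, 0.0951]
tcp_rot: [[0.991, -0.006, 0.136], [-0.006, -1.0, 0.001], [0.136, -0.002, -0.991]]
force: [0.3, 0.1, -1.4]
opening: 0.158
```

```bash
python3 - <<'E'
from h import *
for x,y,z in [(.455,-.045,.0905),(.455,-.04,.031)]: go([x,y,z],tool(-.3,8))
cap('wrist','w13');cap('scene','s13')
c=V('w13').cloud()
for v,u in [(180,282),(220,282),(260,282),(120,278),(60,278),(20,278)]: print(v,u,c[v,u].round(4))
cv2.imwrite('pics/c13.png',np.hstack([cv2.resize(V('s13').p[180:310,260:400],(420,390)),cv2.resize(V('w13').p[:,150:410],(240,390))])[:,:,::-1])
E
```

```text
t 15.95 pos [ 0.5431 -0.0582  0.0951] dp [-87.9 -12.6  -7.5] turn [-0.1  0.2 -0.1] F [ 0.3  0.1 -1.4] open 0.158 q [-19.  34. 106.   5.  33.  67.]
t 15.95 pos [ 0.5431 -0.0582  0.0951] dp [-96.1 -17.5  51.5] turn [-0.1  0.2 -0.1] F [ 0.3  0.1 -1.4] open 0.158 q [-19.  34. 106.   5.  33.  67.]
180 282 [ 0.5901 -0.0595  0.1087]
220 282 [ 0.573  -0.0594  0.1081]
260 282 [ 0.5552 -0.0594  0.1079]
120 278 [ 0.617  -0.0579  0.0711]
60 278 [ 0.646  -0.0581  0.0703]
20 278 [ 0.664  -0.0582  0.0716]
```

View pics/c13.png

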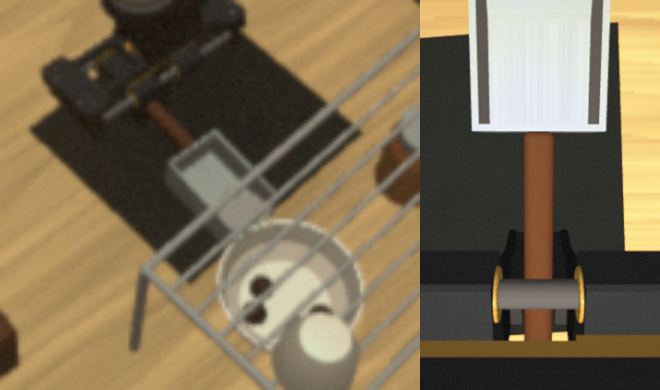

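The pan is empty and level. At least three balls are visible in the bowl, with the fourth probably behind the upturned cup; I'll check that later. Returning to the mat.

jog_arm(rows=[{"dp": [-10,-1,-1],"turn": [0,0,0],"grip": 0},{"dp": [-25,-3,-2],"turn": [0,0,0],"grip": 0},{"dp": [-42,-6,-3],"turn": [0,0,0],"grip": 0},{"dp": [-60,-9,-5],"turn": [0,0,0],"grip": 0},{"dp": [-75,-11,-7],"turn": [0,0,0],"grip": 0},{"dp": [-84,-12,-7],"turn": [0,0,0],"grip": 0},{"dp": [-88,-13,-7],"turn": [0,0,0],"grip": 0},{"dp": [-88,-13,-7],"turn": [0,0,0],"grip": 0},{"dp": [-88,-13,-7],"turn": [0,0,0],"grip": 0}])

```text
time_s: 16.95
position: [0.4593, -0.0457, 0.0902]
tcp_rot: [[0.99, -0.005, 0.141], [-0.005, -1.0, -0.001], [0.141, -0.0, -0.99]]
force: [-0.2, 0.5, -0.5]
opening: 0.158
```

```bash
python3 - <<'E'
from h import *
go([.455,-.0445,.0305],tool(-.3,8))
E
```

```text
t 16.95 pos [ 0.4593 -0.0457  0.0902] dp [-12.7  -1.2  58.5] turn [-0.  -0.1  0. ] F [-0.2  0.5 -0.5] open 0.158 q [-22.  31. 118.   7.  23.  62.]
```

jog_arm(rows=[{"dp": [-2,0,12],"turn": [0,0,0],"grip": 0},{"dp": [-4,0,26],"turn": [0,0,0],"grip": 0},{"dp": [-6,0,40],"turn": [0,0,0],"grip": 0},{"dp": [-7,0,50],"turn": [0,0,0],"grip": 0},{"dp": [-8,0,55],"turn": [0,0,0],"grip": 0},{"dp": [-8,0,57.5],"turn": [0,0,0],"grip": 0},{"dp": [-8,0,58.5],"turn": [0,0,0],"grip": 0},{"dp": [-8,0,58.5],"turn": [0,0,0],"grip": 0}])

```text
time_s: 17.75
position: [0.4588, -0.0453, 0.0312]
tcp_rot: [[0.99, -0.005, 0.14], [-0.005, -1.0, -0.0], [0.14, -0.001, -0.99]]
force: [-0.7, -0.5, -1.6]
opening: 0.16
```

```bash
python3 - <<'E'
from h import *
go([.459,-.0445,.0305],tool(-.3,8))
cap('wrist','w14');c=V('w14').cloud()
for v,u in [(180,282),(220,282),(260,282),(120,278),(60,278),(20,278)]: print(v,u,c[v,u].round(4))
E
```

```text
t 17.75 pos [ 0.4588 -0.0453  0.0312] dp [ 0.1 -0.8  0.7] turn [-0. -0.  0.] F [-0.7 -0.5 -1.6] open 0.16 q [-22.  39. 120.  12.  14.  57.]
180 282 [ 0.5058 -0.0466  0.0452]
220 282 [ 0.4885 -0.0466  0.0438]
260 282 [ 0.4714 -0.0465  0.0458]
120 278 [ 0.5329 -0.0451  0.0065]
60 278 [ 0.5616 -0.0452  0.0077]
20 278 [ 0.58   -0.0453  0.0076]
```

jog_arm(rows=[{"dp": [0,0,0.7],"turn": [0,0,0],"grip": 0},{"dp": [0,0,1.3],"turn": [0,0,0],"grip": 0},{"dp": [0,0,1.3],"turn": [0,0,0],"grip": 0}])

```text
time_s: 18.1
position: [0.4588, -0.0453, 0.0298]
tcp_rot: [[0.99, -0.005, 0.14], [-0.005, -1.0, -0.0], [0.14, -0.001, -0.99]]
force: [0.3, -0.2, -0.6]
opening: 0.159
```

jog_arm(rows=[{"dp": [0,0,0],"turn": [0,0,0],"grip": 0.3},{"dp": [0,0,0],"turn": [0,0,0],"grip": 0.6},{"dp": [0,0,0],"turn": [0,0,0],"grip": 0.8},{"dp": [0,0,0],"turn": [0,0,0],"grip": 1},{"dp": [0,0,0],"turn": [0,0,0],"grip": 1},{"dp": [0,0,0],"turn": [0,0,0],"grip": 1},{"dp": [0,0,0],"turn": [0,0,0],"grip": 1},{"dp": [0,0,0],"turn": [0,0,0],"grip": 1}])

```text
time_s: 18.9
position: [0.4586, -0.0453, 0.0297]
tcp_rot: [[0.99, -0.005, 0.139], [-0.005, -1.0, 0.0], [0.139, -0.001, -0.99]]
force: [-0.0, -0.1, 0.1]
opening: 0.802
```

Open and unloaded. Retreating upward.

jog_arm(rows=[{"dp": [0,0,-5],"turn": [0,0,0],"grip": 1},{"dp": [0,0,-20],"turn": [0,0,0],"grip": 1},{"dp": [0,0,-50],"turn": [0,0,0],"grip": 1},{"dp": [0,0,-90],"turn": [0,0,0],"grip": 1},{"dp": [0,0,-130],"turn": [0,0,0],"grip": 1},{"dp": [0,0,-170],"turn": [0,-4,0],"grip": 1},{"dp": [0,0,-200],"turn": [0,-8,0],"grip": 1},{"dp": [0,0,-220],"turn": [0,-8,0],"grip": 1},{"dp": [0,0,-220],"turn": [0,-8,0],"grip": 1},{"dp": [0,0,-220],"turn": [0,-8,0],"grip": 1}])

```text
time_s: 19.9
position: [0.4274, -0.045, 0.2475]
tcp_rot: [[1.0, -0.005, 0.0], [-0.005, -1.0, 0.001], [0.0, -0.001, -1.0]]
force: [-1.1, -0.7, -0.3]
opening: 1.0
```

```bash
python3 - <<'E'
from h import *
go([.459,-.0445,.3],tool(-.3,0))
cap('wrist','w15');cap('scene','s15');cap('top','t15')
cv2.imwrite('pics/c15.png',np.hstack([cv2.resize(V('s15').p[150:330,250:430],(420,420)),cv2.resize(V('t15').p[40:220,110:320],(380,420))])[:,:,::-1])
a,b=V('scene0'),V('s15')
for t,(u0,v0,u1,v1) in {'cup':(345,140,385,180),'tamper':(392,155,420,185),'jar':(383,210,412,250)}.items():
    print(t,np.abs(a.p[v0:v1,u0:u1].astype(int)-b.p[v0:v1,u0:u1]).mean().round(2))
E
```

```text
t 19.9 pos [ 0.4274 -0.045   0.2475] dp [ 31.6  -0.7 -52.5] turn [-0. -0.  0.] F [-1.1 -0.7 -0.3] open 1.0 q [-21.  14. 108.   0.  58.  69.]
cup 2.33
tamper 2.35
jar 2.41
```

View pics/c15.png

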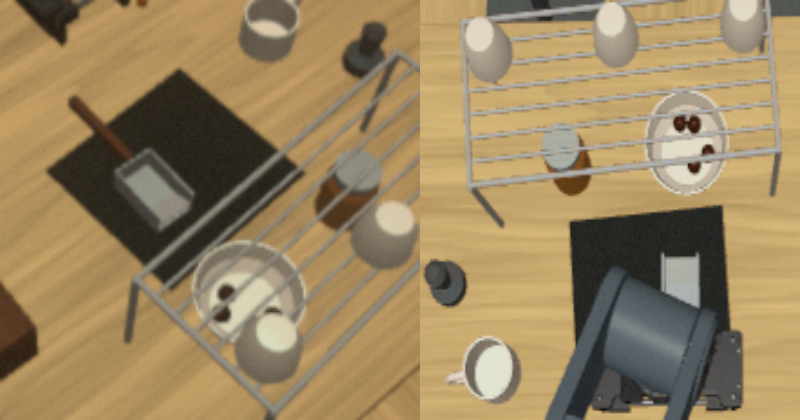

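View pics/w15.png

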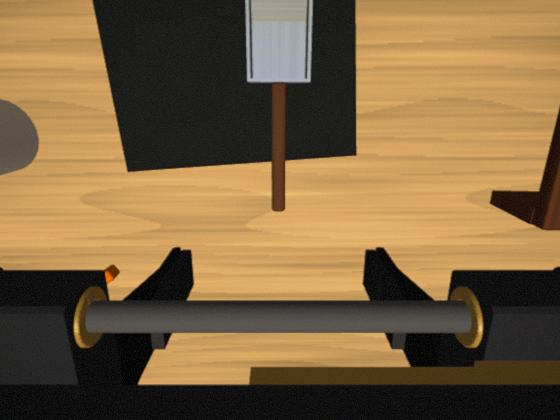

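In the top view all four balls are in the bowl, at crop (680,122), (694,124), (708,152) and (694,166). The scoop is upright, empty and fully on the mat, and the gripper is clear of it. A short pause to let things settle, then I'll compare the bowl and hand in.

jog_arm(rows=[{"dp": [0,0,-10],"turn": [0,0,0],"grip": 1},{"dp": [0,0,-10],"turn": [0,0,0],"grip": 1},{"dp": [0,0,-10],"turn": [0,0,0],"grip": 1},{"dp": [0,0,-10],"turn": [0,0,0],"grip": 1},{"dp": [0,0,-10],"turn": [0,0,0],"grip": 1}])

```text
time_s: 20.55
position: [0.4279, -0.0452, 0.2574]
tcp_rot: [[1.0, -0.005, -0.0], [-0.005, -1.0, 0.001], [-0.0, -0.001, -1.0]]
force: [-0.6, 0.0, -0.5]
opening: 1.001
```

```bash
python3 - <<'E'
from h import *
cap('top','t16')
a,b=V('top0'),V('t16')
g=lambda v:(v.p[78:126,230:284].min(2)>150).astype(np.uint8)
A=cv2.resize(a.p[70:130,225:290],(390,360));B=cv2.resize(b.p[70:130,225:290],(390,360))
cv2.imwrite('pics/c16.png',np.hstack([A,B])[:,:,::-1])
print(bot.read_state()['force'].round(1),bot.read_state()['time_s'])
E
```

```text
[0.3 0.1 0.9] 20.6
```

View pics/c16.png

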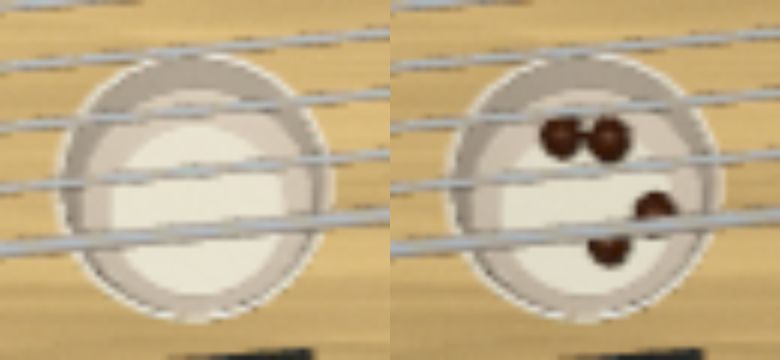

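The before and after crops show the bowl in the same place, now with all four balls in it.

```bash
python3 -c "
from rig import bot
print(bot.hand_in())"
```

```text
the job is handed in; nothing more can be done
None
```

I finished both parts of the job and handed it in at 20.6 s of the 72 s allowed; hand-in gives no verdict.

- **What I did:** I drew the steel scoop out by its pan and set it upright on the mat with all four truffles, then let go. I then took it by the handle, reached under the rack and tipped it about 40°, which dropped all four truffles into the bowl. The empty scoop went back upright on the mat, and I let go again.
- **Last checks:** The top view shows four truffles in the bowl, and the bowl has not visibly moved. The scoop is empty and upright, with its pan on the mat. The gripper is open and well clear, with wrist force near zero. The mug, tamper and jar look the same as in the first scene picture.
- **What didn't go to plan:**
  - The fingers finished closing on the handle during the first test lift, so the grip sat about 3 mm lower than planned. The scoop stayed level.
  - A 4.6 N sideways reading appeared once as the tip stopped, and was gone at the next reading. I took it for the arm stopping, but I did not check whether something was touched; no contact showed in the pictures.
  - The two camera views disagreed by about 3 mm on the bowl's position, which was within the margin I used.

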